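# Put the carving knife's battery on charge

## Robot

A 6-joint arm with a two-finger parallel gripper is mounted at the origin on the work surface. World frame = base frame: x ahead of the robot, y to its left, z up, the work surface at z = 0. Lengths are in m, angles in degrees, forces in N, time in s.
With the tool pointing down it reaches from about 0.4 to 0.825 m from the base axis. Payload 7 kg.
Tool frame: the origin (TCP) lies between the finger pads; the fingertips stand 19 mm ahead of it and the grasp point (between the pads) is the TCP; z points along the fingers, y is the line along which they close (so a half turn about z gives the same grasp; the last joint's range is limited). The gripper opens to 88 mm and grips with 3 to 60 N. Pads are 19 mm wide; open, the fingers measure 130 mm over their backs; the gripper's body (78 mm by 193 mm) begins 47 mm behind the grasp point.
Start: joints at [82.97, 20.546, 0.682, 0, -70.136, -16.507], TCP at [0.27, 0.619, 0.207] pointing down, gripper open.
Joint ranges: [-176.03, 176.03], [-82.01, 121.73], [-58.28, 71.71], [-173.87, 95.51], [-174.79, -0.11], [-173.66, 173.66]. Speed limits (degrees/s): [136.94, 136.94, 172.46, 180, 180, 180].

## Interface

Orientations are given as [roll, pitch, yaw] about the fixed x, y, z axes, in that order (R = Rz(yaw) Ry(pitch) Rx(roll)).
In Python, from plant import get_obs, snapshot, close_job, spot_in, spot_point gives the robot as it stands.
- The arm moves only by the tool play_rows, never from a script. Its argument "plan" is a list of rows, each a list of 6 numbers: the shift along the tool's x, y, z in cm, then the turn, a rotation vector about the tool's x, y, z in degrees. A call has 1 to 20 rows; each row shifts and turns the commanded pose from where the row before left it, along the tool's axes as they then stand; what a row does not reach is not made up. A row lasts 1/12 s, in which the tool goes at most 41.7 mm and 7.16 degrees, less where a joint would pass 70% of its speed; a pose out of reach is approached as far as the arm can. A call is refused whole if a number of a shift passes 4.17 or a number of a turn 7.16, either way. A call with a gripper value outside its range is refused whole. "grip" is the finger opening in cm, from 0 to 8.76, set as the call begins (left out, the last holds). The fingers move at their own pace and stop on an object; the grip force is fixed at half the most. Time passes only in rows, so rows that do not move let the fingers close. It gives the time, the measured TCP pose, the force, the opening and the grip force at its end, in the units of the state.
- get_obs(): the state, without advancing time (a new reading comes with each control period).
- snapshot(name): name is "scene" or "top" or "wrist"; returns a dict with "frame" (480x640x3 uint8, red, green, blue), "fx", "fy", "cx", "cy" (pixels), "position" and "attitude" of the camera in the world. Camera axes: x right, y down, z forward; pixel columns grow to the right and rows downward; lengths in m; the calibration is good to about 2 mm. A picture is of the moment at which its call begins. There is no depth.
- close_job(): hands the job in; it is judged then, once.
Trained networks look in the newest picture that a camera, given by its name, has taken for a name from the list of things; names that differ only in an ending like _2 or _b are one class to them, and where a whole thing is asked for, a point or a joint stands for the part that bears it (a point fixed in the world has none). Each returns a list of dicts, best first, with "score" (0 to 1); they miss things now and then, are a little off and sometimes report something else, mostly with a low value. They report only what shows in the picture. A call takes as long as a camera call. They do not tell look-alikes from the thing itself.
- spot_in(camera, thing): "position" ([x, y, z] in m, in world coordinates, good to about 4 mm: the middle of the surface that is visible of it).
- spot_point(camera, thing): "position" ([x, y, z] in m, in world coordinates, good to about 4 mm: a listed point, or the origin of a listed thing).
The state is a dict: "clock": time; "joint_pos": joint angles; "qvel": joint speeds; "tau": joint torques, N m; "tool_pos": TCP position; "orientation": TCP orientation; "force": force on the tool from outside, world axes, zero at the start; "moment": the same for the moment, N m; "opening": finger opening in m; "gripper_force": force on a finger pad.
Only numpy, scipy, OpenCV 4.12 (cv2) and the standard library are available. Lean on these libraries where they do the work, as an engineer would, in place of code of your own. Each camera call takes 0.05 s, during which the arm holds its last target. There are 200 camera calls.

## Task

The carving knife's black battery pack is lying on the table with its rib up: first stand it upright, contact end down, on the round cork coaster and let go of it. Then take it again from above, turn it so that the rib faces the charger's upright panel, plug it fully home in the charger's bay, and press the charger's button right down and release it. Leave everything else on the table where it is.

Things in the scene. Friction and masses are not known exactly. Their poses are not given: they have to be found in the camera images.
- pack: black battery pack, 100 long (x) x 44 wide (y) x 34 thick (z), lying rib up. Origin: centre of the broad face without the rib (its underside as it lies). x runs along its length from contact end to head, y across, z out of the ribbed face. The grey rib, 12 wide, 6 proud, runs down the middle of that face from the contact end for 70 mm; the last 30 at the head are plain
- pack_foot (a point): centre of the pack's contact end (the 44 x 34 end with two brass contacts, not counting the rib), at x = -50, z = 17 in the pack's frame; same axes as the pack
- coaster: round cork coaster fixed on the table, radius 65, 8 thick; origin at the centre of its underside
- charger: grey charger, fixed: block 55 high, x -70 to 50, y -100 to 50; origin under the centre of its bay, z up. A panel 12 thick with a dark display stands on its -x edge, up to 135 high, face at x = -58. The pack goes into the bay contact end down, its z axis (rib) along the charger's -x axis, and then stands 60 out
- bay_floor (a point): centre of the floor of the bay, 15 above the table; axes as the charger. The bay is a hole 37 (x) x 47 (y), 40 deep from the mouth, edges bevelled by 5, with a notch for the rib, 15 wide and 7.5 deep, in the middle of its -x side
- start_top (a point): centre of the top of the charger's round grey push button, radius 13, which stands 18 above the charger's upper face at charger x = 15, y = -72
- start (a joint): travel of the button: 0 up, 0.006 m fully down; sprung, about 5 N
- sauce_cup: small white plastic sauce bowl, open, rim radius 40, 42 high; loose bystander; origin at the centre of its underside
- ramekin: small white ceramic cup, rim radius 36, 40 high; loose bystander; origin at the centre of its underside
- tumbler: clear drinking tumbler, radius 35, 115 high; loose bystander; origin at the centre of its underside
- can: blue drink can, radius 33, 115 high; loose bystander; origin at the centre of its underside
- pepper_mill: dark wooden pepper mill, radius 28, 152 high; loose bystander; origin at the centre of its underside
- spoon: steel spoon lying flat; loose bystander; origin at the centre of its underside
- carver: cordless carving knife lying down, white handle 190 x 45 x 50 and a steel blade 170 long; origin under the blade end of the handle, x along the blade; loose bystander
Things that resemble listed ones, but are neither listed nor needed, are in the scene too. What is shaped like the coaster but pink or white is not meant.

How it is judged:
By the outcome, as a careful person would: the job done as asked, in the order asked, and still so for the second after the job is handed in, with the robot touching nothing.
It also fails if it takes over 54 s, if anything falls off the work surface, if the arm or the gripper's body presses on something with over 40 N, if the wrist force passes 120 N, or if a joint passes its speed limit or range.

## Working session

There is one attempt and no reset: what is moved stays moved. The work goes in short steps, Python scripts to look and compute and a tool call to move; the robot and the scene stay as the last step left them, time stands still between calls to the robot, and variables do not carry over. Pictures are saved under pics/ and viewed, at most 10 in all, crops included, and the job is handed in when it is done.

Besides the shell and the picture viewer there is one more tool, called after "Request:" as name([rows], argument=value, ...), one row to a line, values as JSON. play_rows: Moves the arm, as the interface text tells. Its arguments: {"type":"object","properties":{"plan":{"type":"array","items":{"type":"array","items":{"type":"number"}}},"grip":{"type":"number"}},"required":["plan"]}

```bash
mkdir -p pics; ls; python3 - <<'E'
from plant import *
import cv2,numpy as np
for c in ["scene","top"]:
    s=snapshot(c); cv2.imwrite(f"pics/{c}0.png",s["frame"][:,:,::-1])
    print(c,s["fx"],s["cx"],s["cy"],s["position"],s["attitude"])
    for t in ["pack","pack_foot","coaster","charger","bay_floor","start_top","sauce_cup","ramekin","tumbler","can","pepper_mill","spoon","carver"]:
        print(t,[(np.round(d["position"],3).tolist(),round(d["score"],2)) for d in spot_point(c,t)[:3]])
o=get_obs();print(o)
E
```

```text
pics
scene 599.3750359514697 319.1608547498041 236.49246972398907 [ 1.28116796 -0.84672207  1.24944951] [-136.69395169    0.75526344   42.03214082]
pack [([0.501, -0.055, 0.001], 0.86)]
pack_foot [([0.498, -0.002, 0.017], 0.68)]
coaster [([0.319, -0.365, -0.003], 0.97), ([0.304, -0.528, 0.002], 0.81), ([0.496, -0.296, 0.001], 0.56)]
charger [([0.508, 0.271, -0.001], 0.95)]
bay_floor []
start_top [([0.554, 0.213, 0.073], 0.37)]
sauce_cup [([0.362, -0.155, 0.0], 0.78)]
ramekin [([0.361, 0.096, -0.005], 0.72)]
tumbler [([0.76, 0.165, 0.001], 0.88)]
can [([0.675, 0.447, 0.001], 0.66)]
pepper_mill [([0.338, 0.417, -0.003], 0.83)]
spoon [([0.68, -0.003, -0.002], 0.83)]
carver [([0.757, -0.241, 0.006], 0.72)]
top 484.7274667162614 314.9644395976993 240.6052948778777 [ 0.25312888 -0.02761347  1.56636361] [-1.68912571e+02 -4.24426626e-03 -9.07763424e+01]
pack [([0.501, -0.054, -0.001], 0.63)]
pack_foot [([0.5, -0.001, 0.02], 0.94)]
coaster [([0.304, -0.53, -0.001], 0.78), ([0.501, -0.299, 0.0], 0.62), ([0.322, -0.364, -0.002], 0.62)]
charger [([0.509, 0.27, 0.0], 0.65)]
bay_floor [([0.512, 0.
[... 441 characters left out ...]
.51, 0.269, 0.012], 0.58)]
{'clock': 1.4, 'joint_pos': array([ 8.29692203e+01,  2.05457890e+01,  6.80007158e-01,  2.95068282e-03,
       -7.01360015e+01, -1.65080400e+01]), 'qvel': array([-0.01739112, -0.06224487,  0.04396565, -0.08252617,  0.00946151,
       -0.03190579]), 'tau': array([ 1.39476820e-04, -5.82385147e+01,  2.93295836e+01,  7.00244799e+00,
        1.23570181e-02, -1.67929090e-05]), 'tool_pos': array([0.26958818, 0.61879245, 0.20686213]), 'orientation': array([ 1.79999079e+02, -3.16746242e-03, -2.35378170e+01]), 'force': array([ 0.24485435, -0.67038437,  0.00308211]), 'moment': array([-0.00671125,  0.01661327, -0.01456059]), 'gripper_force': 0.0, 'opening': 0.08748579165439636}
```

View pics/scene0.png

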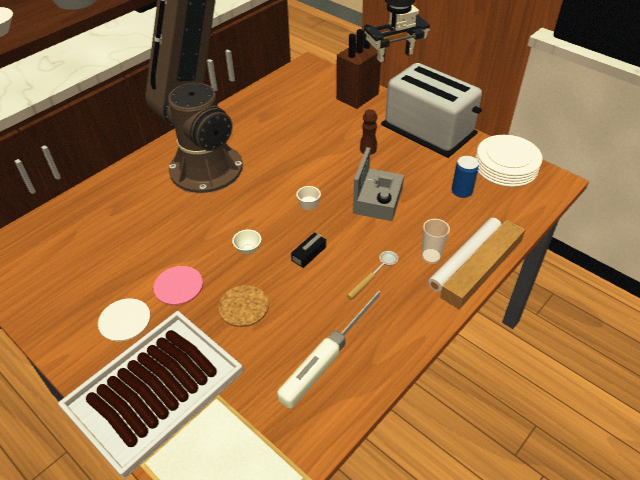

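View pics/top0.png

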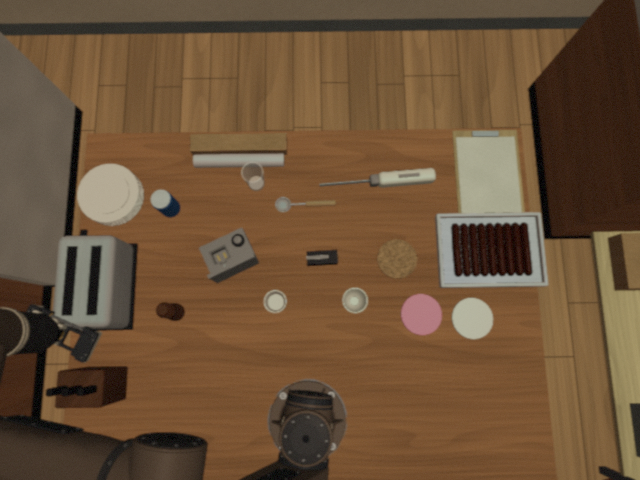

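The scene shows the cork coaster at about pixel (243,305), with pink and white look-alikes at (178,285) and (124,319). The pack is at (309,250) with its rib towards the charger, and the charger is at (380,190). The top view puts the pack at (322,258), contact end to the left (+y), and the coaster at (397,258). The networks agree with this.

```bash
cat > h.py <<'E'
from plant import *
import numpy as np, cv2, json
from scipy.spatial.transform import Rotation as Ro
def rows(pos, rpy, n=None, p0=None, R0=None):
    """constant row repeated n times taking the tool from measured (or p0,R0) to the target"""
    o=get_obs()
    p0=np.array(o["tool_pos"] if p0 is None else p0)
    R0=Ro.from_euler("xyz",o["orientation"],degrees=True) if R0 is None else Ro.from_euler("xyz",R0,degrees=True)
    Rt=Ro.from_euler("xyz",rpy,degrees=True)
    rv=(R0.inv()*Rt).as_rotvec(); t=R0.inv().apply(np.array(pos)-p0)
    for k in range(n or 1,200):
        S=Ro.from_rotvec(rv/k); A=sum((Ro.from_rotvec(rv*i/k).as_matrix() for i in range(k)),np.zeros((3,3)))
        d=np.linalg.solve(A,t)*100; a=np.degrees(rv/k)
        if np.linalg.norm(d)<=4.1 and np.linalg.norm(a)<=7.1: break
    print("n",k,"row",np.round(d,3).tolist(),np.round(a,3).tolist()); return k
def log():
    o=get_obs(); r=[*map(float,o["joint_pos"]),*map(float,o["tool_pos"]),*map(float,o["orientation"])]
    open("kin.txt","a").write(json.dumps(r)+"\n"); return o
E
python3 - <<'E'
from h import *
log(); rows([.5,-.055,.3],[180,0,-90],20,p0=[.2696,.6188,.3069])
E
```

```text
n 20 row [3.622, 1.039, 0.035] [-0.0, -0.0, 3.323]
```

Request:
play_rows([
  [0,0,-3.4,0,0,0],
  [0,0,-3.3,0,0,0],
  [0,0,-3.3,0,0,0],
])

```text
clock: 1.65
tool_pos: [0.2696, 0.6184, 0.3078]
orientation: [179.9, -0.0, -23.5]
force: [0.1, -0.3, -0.2]
opening: 0.0875
gripper_force: 0.0
```

Request:
play_rows([
  [3.62,1.04,0.04,0,0,3.32],
  [3.62,1.04,0.04,0,0,3.32],
  [3.62,1.04,0.04,0,0,3.32],
  [3.62,1.04,0.04,0,0,3.32],
  [3.62,1.04,0.04,0,0,3.32],
  [3.62,1.04,0.04,0,0,3.32],
  [3.62,1.04,0.04,0,0,3.32],
  [3.62,1.04,0.04,0,0,3.32],
  [3.62,1.04,0.04,0,0,3.32],
  [3.62,1.04,0.04,0,0,3.32],
  [3.62,1.04,0.04,0,0,3.32],
  [3.62,1.04,0.04,0,0,3.32],
  [3.62,1.04,0.04,0,0,3.32],
  [3.62,1.04,0.04,0,0,3.32],
  [3.62,1.04,0.04,0,0,3.32],
  [3.62,1.04,0.04,0,0,3.32],
  [3.62,1.04,0.04,0,0,3.32],
  [3.62,1.04,0.04,0,0,3.32],
  [3.62,1.04,0.04,0,0,3.32],
  [3.62,1.04,0.04,0,0,3.32],
])

```text
clock: 3.32
tool_pos: [0.4997, -0.0565, 0.299]
orientation: [-180.0, -0.0, -90.1]
force: [0.6, -0.3, 0.6]
opening: 0.0876
gripper_force: 0.0
```

```bash
python3 - <<'E'
from h import *
o=log(); print(o["clock"],o["tool_pos"],o["orientation"],o["joint_pos"].round(2))
s=snapshot("wrist"); cv2.imwrite("pics/w1.png",s["frame"][:,:,::-1]); print(s["fx"],s["position"],s["attitude"])
for t in ["pack","pack_foot"]: print(t,[(np.round(d["position"],4).tolist(),round(d["score"],2)) for d in spot_point("wrist",t)[:3]])
E
```

```text
3.3167 [ 0.499673   -0.05653349  0.29901731] [-1.79974242e+02 -1.96768324e-04 -9.00987006e+01] [ 1.597e+01  1.210e+00 -1.169e+01  1.000e-02 -7.707e+01 -1.607e+01]
345.2985589552249 [ 0.50045421 -0.12507752  0.47791638] [ 1.65148421e+02 -1.95085926e-02  1.79910728e+02]
pack [([0.4981, -0.0513, 0.0041], 0.74), ([0.3601, -0.1514, 0.0061], 0.72)]
pack_foot [([0.4934, -0.0034, 0.0221], 0.79)]
```

View pics/w1.png

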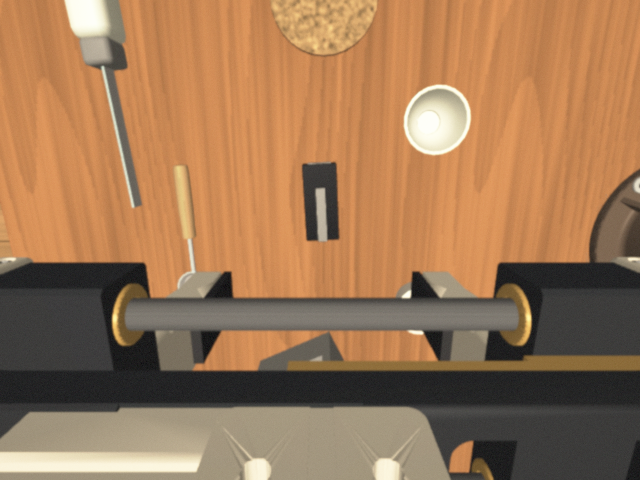

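The wrist view shows the pack at about (321,202), head up at row 163 and rib end down at row 241, turned slightly. The cork coaster is at (324,10).

```bash
cat >> h.py <<'E'
def ray(s,u,v,z):
    R=Ro.from_euler("xyz",s["attitude"],degrees=True)
    d=R.apply(np.c_[(np.atleast_1d(u)-s["cx"])/s["fx"],(np.atleast_1d(v)-s["cy"])/s["fy"],np.ones(np.size(u))])
    p=np.array(s["position"]); return p+d*((z-p[2])/d[:,2])[:,None]
E
python3 - <<'E'
from h import *
s=snapshot("wrist"); f=s["frame"].astype(int)
sub=f[150:255,290:355]; m=((sub.max(2)-sub.min(2)<28)|(sub.max(2)<60)).astype(np.uint8)
m=cv2.morphologyEx(m,cv2.MORPH_OPEN,np.ones((3,3)))
v,u=np.nonzero(m); P=ray(s,u+290,v+150,.034)[:,:2]*1000
r=cv2.minAreaRect(P.astype(np.float32)); print(m.sum(),r,cv2.boxPoints(r))
# rib
g=sub.mean(2); rb=(m>0)&(g>90); v,u=np.nonzero(rb); Q=ray(s,u+290,v+150,.040)[:,:2]*1000
print(rb.sum(),cv2.minAreaRect(Q.astype(np.float32)),cv2.fitLine(Q.astype(np.float32),2,0,.01,.01).T)
E
```

```text
2049 ((501.4424133300781, -53.93907165527344), (41.31501388549805, 99.35181427001953), 2.658963441848755) [[ 478.50266     -5.274969 ]
 [ 483.11166   -104.51981  ]
 [ 524.3822    -102.60317  ]
 [ 519.7732      -3.3583298]]
190 ((503.1449279785156, -55.26848220825195), (97.85985565185547, 24.86014175415039), 89.83447265625) [[ 4.6765983e-02 -9.9890590e-01  5.0079526e+02 -5.0648144e+01]]
```

```bash
cat >> h.py <<'E'
def tiltR(yaw,t): return (Ro.from_euler("xyz",[180,0,yaw],degrees=True)*Ro.from_rotvec([0,np.radians(t),0])).as_euler("xyz",degrees=True)
E
python3 - <<'E'
from h import *
R=tiltR(-87.3,-45); z=Ro.from_euler("xyz",R,degrees=True).apply([0,0,1]); p=np.array([.5024,-.076,.023])-.1*z
print(R,z,p); rows(p,R,10)
E
```

```text
[180.   45.  -87.3] [-0.03330929  0.7063218  -0.70710678] [ 0.50573093 -0.14663218  0.09371068]
n 10 row [1.605, -0.052, 1.654] [-0.112, -4.498, -0.26]
```

Request:
play_rows([
  [1.6,-0.05,1.65,-0.11,-4.5,-0.26],
  [1.6,-0.05,1.65,-0.11,-4.5,-0.26],
  [1.6,-0.05,1.65,-0.11,-4.5,-0.26],
  [1.6,-0.05,1.65,-0.11,-4.5,-0.26],
  [1.6,-0.05,1.65,-0.11,-4.5,-0.26],
  [1.6,-0.05,1.65,-0.11,-4.5,-0.26],
  [1.6,-0.05,1.65,-0.11,-4.5,-0.26],
  [1.6,-0.05,1.65,-0.11,-4.5,-0.26],
  [1.6,-0.05,1.65,-0.11,-4.5,-0.26],
  [1.6,-0.05,1.65,-0.11,-4.5,-0.26],
  [0,0,0,0,0,0],
])

```text
clock: 4.43
tool_pos: [0.5026, -0.1443, 0.0835]
orientation: [178.7, 45.8, -88.3]
force: [-1.4, 1.7, -4.7]
opening: 0.0876
gripper_force: 0.0
```

```bash
python3 - <<'E'
from h import *
o=log(); print(o["tool_pos"],o["orientation"],o["joint_pos"].round(2))
R=tiltR(-87.3,-45); rows([.5024,-.076,.023],R,4)
E
cat kin.txt
```

```text
[ 0.50261839 -0.14428503  0.08351297] [178.6582153   45.80265496 -88.28332743] [-26.61  32.7    1.1  -38.38 -86.68  41.19]
n 4 row [-0.117, -0.09, 2.276] [0.16, 0.203, -0.17]
[82.96922031980556, 20.54578902661512, 0.6800071579162975, 0.0029506828183114846, -70.13600153442829, -16.508039953724744, 0.2695881827582091, 0.6187924526426898, 0.2068621336582841, 179.99907862758997, -0.0031674624184697487, -23.53781695670814]
[15.972730066447768, 1.2149757851000393, -11.689110855382788, 0.007510325787633775, -77.07121620408753, -16.073109450637727, 0.4996729984197475, -0.056533491892668514, 0.2990173065630355, -179.9742415556485, -0.00019676832448144215, -90.09870064739054]
[-26.613036783991557, 32.70036841975282, 1.1010529685396961, -38.3769852294778, -86.67923938020508, 41.18839258334707, 0.5026183930048448, -0.14428502693631143, 0.08351297189193949, 178.65821530414792, 45.802654960234484, -88.28332742640008]
```

```bash
cat > kin.py <<'E'
from h import *
from scipy.optimize import least_squares
ry=lambda a:Ro.from_euler("y",a,degrees=True); rz=lambda a:Ro.from_euler("z",a,degrees=True); rx=lambda a:Ro.from_euler("x",a,degrees=True)
def fk(q,p,s4=1,s6=1):
    a1,h,L2,lat,a3,L3,d6=p
    R1=rz(q[0]); R2=R1*ry(q[1]); R3=R2*ry(-q[2]); R4=R3*rx(s4*q[3]); R5=R4*ry(-q[4]); R6=R5*rx(s6*q[5])
    P=R1.apply([a1,0,h])+R2.apply([0,lat,L2])+R3.apply([L3,0,a3])+R6.apply([d6,0,0])
    return P,R6
def res(p,D,s4,s6): return np.concatenate([fk(d,p,s4,s6)[0]-d[6:9] for d in D])
if __name__=="__main__":
    D=[json.loads(l) for l in open("kin.txt")]; D=[np.array(d) for d in D]
    for s4 in(1,-1):
      for s6 in (1,-1):
        C=[(fk(d,[0]*7,s4,s6)[1].inv()*Ro.from_euler("xyz",d[9:],degrees=True)).as_matrix().round(2).tolist() for d in D]
        r=least_squares(lambda p:np.r_[res(p,D,s4,s6),1e-3*(p-np.array([0,.4,.4,-.19,0,.4,.2]))],[0,.4,.4,-.19,0,.4,.2])
        print(s4,s6,r.x.round(4),np.abs(res(r.x,D,s4,s6)).max().round(4),C)
E
python3 kin.py
```

```text
1 1 [ 0.5306  1.2863  1.7295 -0.1911 -3.1275  0.6108 -0.4614] 0.0113 [[[-0.0, 0.0, 1.0], [-0.84, 0.54, -0.0], [-0.54, -0.84, -0.0]], [[-0.0, 0.0, 1.0], [-0.85, 0.53, -0.0], [-0.53, -0.85, -0.0]], [[0.76, 0.61, 0.23], [0.25, -0.6, 0.76], [0.6, -0.52, -0.61]]]
1 -1 [ 0.5306  1.2863  1.7295 -0.1911 -3.1275  0.6108 -0.4614] 0.0113 [[[-0.0, 0.0, 1.0], [-1.0, -0.0, -0.0], [0.0, -1.0, 0.0]], [[-0.0, 0.0, 1.0], [-1.0, -0.0, -0.0], [0.0, -1.0, 0.0]], [[0.76, 0.61, 0.23], [-0.56, 0.44, 0.7], [0.32, -0.66, 0.67]]]
-1 1 [-0.4011  0.3466  0.6185 -0.19    0.0051  0.876   0.4561] 0.0301 [[[0.0, 0.0, 1.0], [-0.84, 0.54, 0.0], [-0.54, -0.84, 0.0]], [[0.0, 0.0, 1.0], [-0.85, 0.53, 0.0], [-0.53, -0.85, 0.0]], [[0.0, -0.0, 1.0], [-0.13, -0.99, -0.0], [0.99, -0.13, -0.0]]]
-1 -1 [-0.4011  0.3466  0.6185 -0.19    0.0051  0.876   0.4561] 0.0301 [[[0.0, 0.0, 1.0], [-1.0, 0.0, 0.0], [0.0, -1.0, -0.0]], [[0.0, 0.0, 1.0], [-1.0, 0.0, 0.0], [-0.0, -1.0, 0.0]], [[0.0, -0.0, 1.0], [-1.0, -0.0, 0.0], [0.0, -1.0, -0.0]]]
```

Request:
play_rows([
  [0,0,0,0,0,0],
  [0,0,0,0,0,0],
])

```text
clock: 4.6
tool_pos: [0.5065, -0.1451, 0.0941]
orientation: [180.0, 44.9, -87.1]
force: [-0.0, -0.5, 1.1]
opening: 0.0878
gripper_force: 0.0
```

```bash
sed -i 's/a1,h,L2,lat,a3,L3,d6=p/a1,h,L2,lat,a3,L3,d6,l4=p/; s/+R6.apply(\[d6,0,0\])/+R4.apply([0,l4,0])+R6.apply([d6,0,0])/; s/\[0\]\*7/[0]*8/; s/\[0,.4,.4,-.19,0,.4,.2\]/[0,.4,.4,-.1,0,.4,.2,-.1]/g; s/for s4 in(1,-1)/for s4 in(-1,)/; s/for s6 in (1,-1)/for s6 in (-1,)/; s/,C)$/)/; s/s4=1,s6=1/s4=-1,s6=-1/' kin.py; python3 - <<'E'
from h import *
o=log(); print(o["tool_pos"],o["orientation"],o["joint_pos"].round(2))
rows([.5024,-.076,.023],tiltR(-87.3,-45),4)
E
python3 kin.py
```

```text
[ 0.50651677 -0.14511363  0.09407341] [179.9637935   44.91246671 -87.13634341] [-26.29  31.53   1.28 -38.12 -86.61  40.91]
n 4 row [0.03, 0.017, 2.48] [0.038, -0.022, 0.029]
-1 -1 [-0.      0.1988  0.6016 -0.      0.      0.4636  0.3977 -0.1918] 0.0
```

Request:
play_rows([
  [0.03,0.02,2.48,0,0,0],
  [0.03,0.02,2.48,0,0,0],
  [0.03,0.02,2.48,0,0,0],
  [0.03,0.02,2.3,0,0,0],
  [0,0,0.2,0,0,0],
  [0,0,0,0,0,0],
  [0,0,0,0,0,0],
])

```text
clock: 5.18
tool_pos: [0.5032, -0.076, 0.0257]
orientation: [-179.6, 44.8, -86.8]
force: [-0.4, -0.2, -0.1]
opening: 0.0876
gripper_force: 0.0
```

```bash
cat >> kin.py <<'E'
lo=np.array([-176.03,-82.01,-58.28,-173.87,-174.79,-173.66]); hi=np.array([176.03,121.73,71.71,95.51,-.11,173.66])
PRM=[0,.1988,.6016,0,0,.4636,.3977,-.1918]
M=Ro.from_matrix([[0,0,1],[-1,0,0],[0,-1,0]])
def ik(p,rpy,q0):
    Rt=Ro.from_euler("xyz",rpy,degrees=True)
    def e(q):
        P,R=fk(q,PRM); return np.r_[(P-p)*5,((R*M).inv()*Rt).as_rotvec()]
    r=least_squares(e,np.clip(q0,lo+.1,hi-.1),bounds=(lo,hi),x_scale=50); return r.x,np.abs(r.fun).max()
E
python3 - <<'E'
from kin import *
o=log(); print(o["tool_pos"],o["orientation"],o["joint_pos"].round(2))
q0=o["joint_pos"]
for y in range(-180,180,30):
    d=np.array([np.cos(np.radians(y)),np.sin(np.radians(y)),0]); best=None
    for g in (q0,[0,30,0,0,-70,0],[-60,30,0,-60,-80,60],[10,30,0,60,-80,-60]):
        q,e=ik(np.array([.5,-.297,.081])-.006*d,tiltR(y,45),g)
        if best is None or e<best[1]: best=(q,e)
    print(y,best[0].round(0),round(best[1],4))
E
```

```text
[ 0.50318455 -0.0760416   0.02567635] [-179.6200064    44.81259485  -86.77049801] [-21.33  33.57  -5.82 -41.4  -76.79  43.9 ]
-180 [ -8.  46.  10.   5. -99. -84.] 0.0
-150 [  2.  40.  -8.  19. -84. -72.] 0.0
-120 [  9.  31. -31.  37. -66. -66.] 0.0
-90 [  6.  20. -55.  70. -48. -70.] 0.0
-60 [ -4.  13. -58.  81. -35. -45.] 0.1684
-30 [-29.   6. -36. -84.  -0. 174.] 0.0499
0 [-37.   9. -29. -59. -28. 174.] 0.0442
30 [-36.  15. -17. -41. -49. 174.] 0.202
60 [-30.  23.  -6. -28. -66. 174.] 0.3455
90 [ -38.   40.   14.  -34.  -94. -136.] 0.0
120 [ -28.   46.   22.  -23. -105. -120.] 0.0
150 [ -18.   48.   21.   -9. -107. -101.] 0.0
```

Request:
play_rows([
  [0,0,0.2,0,0,0],
  [0,0,0,0,0,0],
  [0,0,0,0,0,0],
  [0,0,0,0,0,0],
  [0,0,0,0,0,0],
  [0,0,0,0,0,0],
  [0,0,0,0,0,0],
], grip=3.0)

```text
clock: 5.77
tool_pos: [0.5014, -0.0747, 0.0213]
orientation: [179.9, 45.0, -87.2]
force: [-0.7, -0.7, -0.2]
opening: 0.0465
gripper_force: 0.0
```

```bash
python3 - <<'E'
from kin import *
o=log(); print(o["tool_pos"],o["orientation"],o["opening"],o["gripper_force"])
# lift 0.12 then move above the coaster
p=o["tool_pos"]; y=-135; d=np.array([np.cos(np.radians(y)),np.sin(np.radians(y)),0])
L=p+[0,-.05,.12]
rows(L,o["orientation"],4)
T=np.array([.5,-.297,.181])-.006*d
n=rows(T,tiltR(y,45),20,p0=L,R0=o["orientation"])
# path check
R0=Ro.from_euler("xyz",o["orientation"],degrees=True); Rt=Ro.from_euler("xyz",tiltR(y,45),degrees=True); rv=(R0.inv()*Rt).as_rotvec()
q=o["joint_pos"]; qs=[q]
for i in range(1,n+1):
    q,e=ik(L+(T-L)*i/n,(R0*Ro.from_rotvec(rv*i/n)).as_euler("xyz",degrees=True),q); qs.append(q)
    if e>.002: print(i,"err",e)
print(np.array(qs)[::3].round(0), np.abs(np.diff(qs,axis=0)).max(0)*12)
E
```

```text
[ 0.50144511 -0.07471231  0.02127501] [179.94707228  45.01438114 -87.24140272] 0.04649143692855417 0.0
n 4 row [-1.239, 0.063, -3.004] [0.0, 0.0, 0.0]
n 20 row [0.882, -0.251, -0.291] [0.002, 4.213, 2.64]
[[-21.  34.  -6. -42. -77.  44.]
 [-20.  22.  -2. -30. -82.  23.]
 [-13.  18.  -5. -19. -76.   7.]
 [ -6.  17.  -9.  -7. -73. -10.]
 [ -1.  18. -12.   4. -73. -27.]
 [  3.  21. -14.  14. -75. -42.]
 [  6.  26. -15.  22. -80. -55.]] [ 27.70020046 104.32721757  74.09131739  67.94819937 121.16021254
 133.60970397]
```

Request:
play_rows([
  [0,0,0,0,0,0],
  [0,0,0,0,0,0],
  [0,0,0,0,0,0],
  [0,0,0,0,0,0],
])

```text
clock: 6.1
tool_pos: [0.5015, -0.0746, 0.0213]
orientation: [180.0, 45.0, -87.2]
force: [0.7, -0.5, -0.2]
opening: 0.0424
gripper_force: 30.0
```

Request:
play_rows([
  [-0.3,0,-0.8,0,0,0],
  [-1.2,0.06,-3,0,0,0],
  [-1.24,0.06,-3,0,0,0],
  [-1.24,0.06,-3,0,0,0],
  [-1.0,0.06,-2.2,0,0,0],
])

```text
clock: 6.52
tool_pos: [0.5018, -0.1259, 0.1442]
orientation: [-179.9, 44.9, -87.1]
force: [0.2, -0.2, -1.2]
opening: 0.0423
gripper_force: 30.0
```

Request:
play_rows([
  [0.88,-0.25,-0.29,0,4.21,2.64],
  [0.88,-0.25,-0.29,0,4.21,2.64],
  [0.88,-0.25,-0.29,0,4.21,2.64],
  [0.88,-0.25,-0.29,0,4.21,2.64],
  [0.88,-0.25,-0.29,0,4.21,2.64],
  [0.88,-0.25,-0.29,0,4.21,2.64],
  [0.88,-0.25,-0.29,0,4.21,2.64],
  [0.88,-0.25,-0.29,0,4.21,2.64],
  [0.88,-0.25,-0.29,0,4.21,2.64],
  [0.88,-0.25,-0.29,0,4.21,2.64],
  [0.88,-0.25,-0.29,0,4.21,2.64],
  [0.88,-0.25,-0.29,0,4.21,2.64],
  [0.88,-0.25,-0.29,0,4.21,2.64],
  [0.88,-0.25,-0.29,0,4.21,2.64],
  [0.88,-0.25,-0.29,0,4.21,2.64],
  [0.88,-0.25,-0.29,0,4.21,2.64],
  [0.88,-0.25,-0.29,0,4.21,2.64],
  [0.88,-0.25,-0.29,0,4.21,2.64],
  [0.88,-0.25,-0.29,0,4.21,2.64],
  [0.88,-0.25,-0.29,0,4.21,2.64],
])

```text
clock: 8.18
tool_pos: [0.5045, -0.2921, 0.182]
orientation: [-179.8, -45.1, -135.2]
force: [-0.6, -0.2, -1.2]
opening: 0.042
gripper_force: 30.0
```

Request:
play_rows([
  [0,0,0,0,0,0],
  [0,0,0,0,0,0],
])

```text
clock: 8.35
tool_pos: [0.5044, -0.2916, 0.1801]
orientation: [179.8, -44.9, -134.8]
force: [-0.3, -0.4, -2.3]
opening: 0.0421
gripper_force: 30.0
```

```bash
python3 - <<'E'
from kin import *
o=log(); print(o["tool_pos"],o["orientation"],o["joint_pos"].round(1),o["force"],o["moment"])
s=snapshot("scene"); f=s["frame"][150:400,150:420,::-1]; cv2.imwrite("pics/s2.png",cv2.resize(f,None,fx=2.2,fy=2.2,interpolation=cv2.INTER_CUBIC))
print([(np.round(d["position"],4).tolist(),round(d["score"],2)) for d in spot_point("scene","pack_foot")+spot_point("scene","pack")])
y=-135;d=np.array([np.cos(np.radians(y)),np.sin(np.radians(y)),0])
rows(np.array([.5,-.297,.101])-.006*d,tiltR(y,45),4)
E
```

```text
[ 0.50439603 -0.29156364  0.18010529] [ 179.79115298  -44.91631551 -134.79711107] [  6.5  29.5 -14.5  26.1 -84.7 -63.1] [-0.34679202 -0.36510338 -2.29914668] [ 2.25166024 -2.23330793  0.00689635]
[([0.5039, -0.2901, 0.1088], 0.93), ([0.4917, -0.3045, 0.1596], 0.6)]
n 4 row [-1.407, -0.014, 1.432] [0.007, 0.049, 0.011]
```

View pics/s2.png

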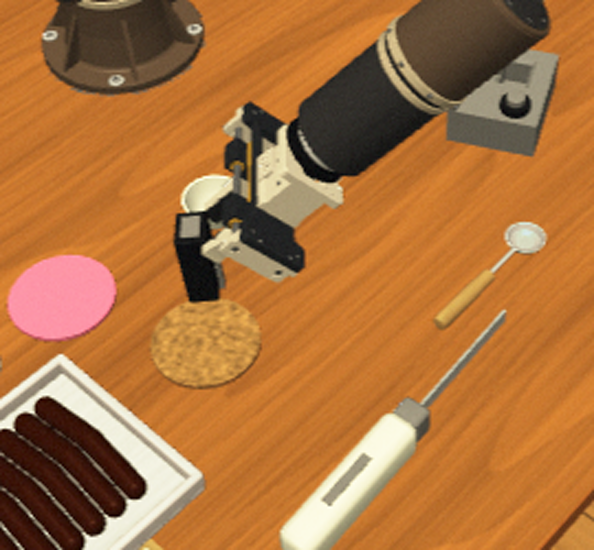

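Request:
play_rows([
  [-1.4,0,1.43,0,0,0],
  [-1.4,0,1.43,0,0,0],
  [-1.4,0,1.43,0,0,0],
  [-1.4,0,1.43,0,0,0],
  [-0.8,0,0.8,0,0.1,0],
  [-0.3,0,0.3,0,0,0],
  [-0.15,0,0.15,0,0,0],
  [0,0,0,0,0,0],
  [0,0,0,0,0,0],
  [0,0,0,0,0,0],
])

```text
clock: 9.33
tool_pos: [0.5043, -0.2925, 0.0842]
orientation: [-180.0, -45.0, -135.0]
force: [0.5, 0.3, -2.2]
opening: 0.0422
gripper_force: 30.0
```

```bash
python3 - <<'E'
from kin import *
o=log(); print(o["tool_pos"],o["orientation"],o["force"])
E
```

```text
[ 0.50431599 -0.2924906   0.08421079] [-179.97513703  -44.97212898 -134.99236869] [ 0.49626582  0.29760941 -2.1795066 ]
```

Request:
play_rows([
  [-0.14,0,0.14,0,0,0],
  [-0.14,0,0.14,0,0,0],
  [0,0,0,0,0,0],
  [-0.07,0,0.07,0,0,0],
  [0,0,0,0,0,0],
  [0,0,0,0,0,0],
])

```text
clock: 9.83
tool_pos: [0.5047, -0.2926, 0.08]
orientation: [-179.9, -45.1, -135.0]
force: [1.7, 3.4, 7.8]
opening: 0.0425
gripper_force: 30.0
```

Request:
play_rows([
  [0,0,0,0,0,0],
  [0,0,0,0,0,0],
  [0,0,0,0,0,0],
  [0,0,0,0,0,0],
  [0,0,0,0,0,0],
  [0,0,0,0,0,0],
], grip=6.8)

```text
clock: 10.33
tool_pos: [0.5035, -0.2926, 0.0782]
orientation: [179.9, -45.1, -134.9]
force: [0.9, -0.2, -0.9]
opening: 0.0675
gripper_force: 0.0
```

Request:
play_rows([
  [0,0,-0.8,0,0,0],
  [0,0,-2,0,0,0],
  [0,0,-3,0,0,0],
  [0,0,-3.5,0,0,0],
  [0,0,-3.5,0,0,0],
  [0,0,-2,0,0,0],
  [0,0,0,0,0,0],
])

```text
clock: 10.92
tool_pos: [0.5819, -0.2163, 0.1863]
orientation: [-179.7, -44.8, -135.0]
force: [0.3, 0.3, 0.2]
opening: 0.0678
gripper_force: 0.0
```

```bash
python3 - <<'E'
from kin import *
o=log(); print(o["clock"],o["tool_pos"],o["orientation"],o["joint_pos"].round(1))
s=snapshot("scene"); f=s["frame"][180:380,150:350,::-1]; cv2.imwrite("pics/s3.png",cv2.resize(f,None,fx=2.5,fy=2.5,interpolation=cv2.INTER_CUBIC))
for c in("scene","top"):
  if c=="top": snapshot(c)
  for t in("pack_foot","pack"): print(c,t,[(np.round(d["position"],4).tolist(),round(d["score"],2)) for d in spot_point(c,t)])
E
```

```text
10.9167 [ 0.58188411 -0.21628761  0.18629659] [-179.69441584  -44.7796262  -135.0129255 ] [ 11.9  35.   -2.5  22.9 -91.9 -64.3]
scene pack_foot [([0.5026, -0.295, 0.0081], 0.84)]
scene pack [([0.4922, -0.3068, 0.0602], 0.78)]
top pack_foot [([0.5037, -0.2939, 0.0109], 0.65)]
top pack [([0.4892, -0.3087, 0.0563], 0.71)]
```

View pics/s3.png

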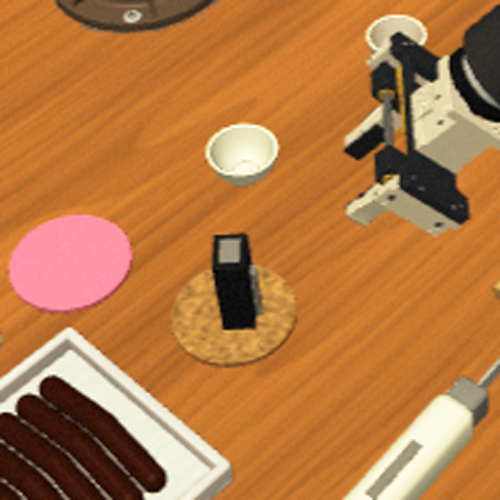

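The pack stands on the cork coaster at crop pixel (237,280), and the rib faces the gripper.

```bash
python3 - <<'E'
from kin import *
T=[.5017,-.2952,.23]; n=rows(T,[180,0,-135],9)
q,e=ik(np.array(T),[180,0,-135],get_obs()["joint_pos"]); print(q.round(1),e)
E
```

```text
n 9 row [1.335, -0.008, 0.023] [0.014, -5.015, 0.002]
[-11.2  11.   -9.4  -0.  -69.6 -33.8] 7.37767712745747e-11
```

Request:
play_rows([
  [1.34,-0.01,0.02,0,-5.02,0],
  [1.34,-0.01,0.02,0,-5.02,0],
  [1.34,-0.01,0.02,0,-5.02,0],
  [1.34,-0.01,0.02,0,-5.02,0],
  [1.34,-0.01,0.02,0,-5.02,0],
  [1.34,-0.01,0.02,0,-5.02,0],
  [1.34,-0.01,0.02,0,-5.02,0],
  [1.34,-0.01,0.02,0,-5.02,0],
  [1.34,-0.01,0.02,0,-5.02,0],
  [0,0,0,0,0,0],
  [0,0,0,0,0,0],
])

```text
clock: 12.13
tool_pos: [0.5007, -0.2969, 0.2317]
orientation: [-180.0, 0.2, -135.2]
force: [0.5, 0.6, 0.2]
opening: 0.0684
gripper_force: 0.0
```

```bash
python3 - <<'E'
from kin import *
o=log(); print(o["tool_pos"],o["orientation"])
s=snapshot("wrist"); cv2.imwrite("pics/w4.png",s["frame"][:,:,::-1])
for t in("pack_foot","pack"): print(t,[(np.round(d["position"],4).tolist(),round(d["score"],2)) for d in spot_point("wrist",t)])
E
```

```text
[ 0.50069642 -0.2969452   0.23166578] [-1.79999580e+02  1.70567475e-01 -1.35245441e+02]
pack_foot [([0.5, -0.2929, 0.0107], 0.72)]
pack [([0.4889, -0.3044, 0.0595], 0.62)]
```

View pics/w4.png

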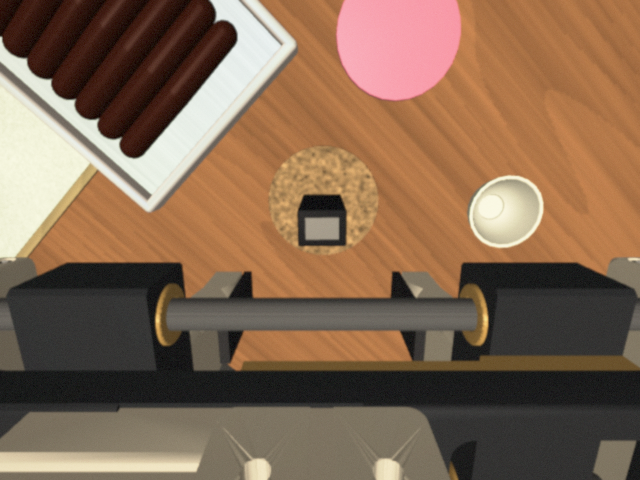

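The wrist view shows the pack upright on the cork. Its head face runs from about (299,211) to (346,245).

```bash
python3 - <<'E'
from kin import *
s=snapshot("wrist"); g=s["frame"].astype(float).mean(2)
print(g[238:252,310].round(),g[205:216,310].round(),g[240,292:306].round(),g[240,340:354].round())
P=ray(s,[299.0,345.5,346.5,298.5],[211.5,211.5,245,245],.108); print(P.round(4),P.mean(0).round(4))
E
```

```text
[ 62.  42.  36.  38.  36.  65. 111. 134. 138. 142. 145. 142. 135. 131.] [ 17.  20.  25.  33.  45.  44.  43.  47.  43.  69. 118.] [147. 152. 153. 153. 139.  95.  54.  39.  35.  40.  38.  42.  41.  36.] [ 35.  32.  38.  35.  48.  93. 148. 168. 175. 179. 176. 168. 160. 155.]
[[ 0.5084 -0.3169  0.108 ]
 [ 0.4793 -0.2878  0.108 ]
 [ 0.5001 -0.2649  0.108 ]
 [ 0.5309 -0.2958  0.108 ]] [ 0.5047 -0.2914  0.108 ]
```

```bash
python3 - <<'E'
from kin import *
s=snapshot("wrist")
P=ray(s,[321.4,321.4,321.4,297.5,345.3],[225.9,208.3,243.5,240,240],.108); print(P.round(4), np.linalg.norm(P[1]-P[2]),np.linalg.norm(P[3]-P[4]),P[:3].mean(0))
o=get_obs();print(o["tool_pos"],o["orientation"])
c=P[[1,2]].mean(0); rows([c[0],c[1],.086],[180,0,-135],6)
E
```

```text
[[ 0.5039 -0.2933  0.108 ]
 [ 0.4926 -0.3046  0.108 ]
 [ 0.5155 -0.2817  0.108 ]
 [ 0.5284 -0.2993  0.108 ]
 [ 0.4978 -0.2688  0.108 ]] 0.03230067450451755 0.04320759150985439 [ 0.50399728 -0.29319148  0.108     ]
[ 0.50288871 -0.29429168  0.23005632] [ 1.79873404e+02  4.94677074e-02 -1.34910075e+02]
n 6 row [-0.026, -0.003, 2.401] [0.021, 0.008, 0.015]
```

Request:
play_rows([
  [0,0,2.4,0,0,0],
  [0,0,2.6,0,0,0],
  [0,0,2.6,0,0,0],
  [0,0,2.6,0,0,0],
  [0,0,2.4,0,0,0],
  [0,0,1.3,0,0,0],
  [0,0,0.5,0,0,0],
  [0,0,0,0,0,0],
  [0,0,0,0,0,0],
])

```text
clock: 13.13
tool_pos: [0.5035, -0.2944, 0.0872]
orientation: [180.0, 0.1, -134.9]
force: [-0.2, 0.4, 0.1]
opening: 0.068
gripper_force: 0.0
```

Request:
play_rows([
  [0,0,0,0,0,0],
  [0,0,0,0,0,0],
  [0,0,0,0,0,0],
  [0,0,0,0,0,0],
  [0,0,0,0,0,0],
  [0,0,0,0,0,0],
  [0,0,0,0,0,0],
], grip=3.0)

```text
clock: 13.72
tool_pos: [0.5037, -0.2954, 0.0889]
orientation: [-179.9, 0.2, -134.9]
force: [-2.9, 0.5, 11.9]
opening: 0.0314
gripper_force: 6.8
```

```bash
python3 - <<'E'
from kin import *
o=log(); print(o["tool_pos"],o["opening"],o["gripper_force"],o["force"])
s=snapshot("scene"); f=s["frame"][180:360,150:350,::-1]; f=cv2.resize(f,None,fx=2.8,fy=2.8,interpolation=cv2.INTER_CUBIC); 
s=snapshot("wrist"); g=s["frame"][100:400,150:500,::-1]
h=np.zeros((504,560+350-120,3),np.uint8); h[:504,:440]=f[:,60:500]; h[:300,440:]=g; cv2.imwrite("pics/s5.png",h)
print([(np.round(d["position"],4).tolist(),round(d["score"],2)) for d in spot_point("scene","pack_foot")+spot_point("scene","pack")])
E
```

```text
[ 0.50372512 -0.29542224  0.08885845] 0.03140337621464592 6.810806230350863 [-2.90955195  0.47722434 11.85897172]
[([0.5052, -0.2926, 0.0103], 0.87), ([0.4938, -0.3102, 0.0637], 0.63)]
```

View pics/s5.png

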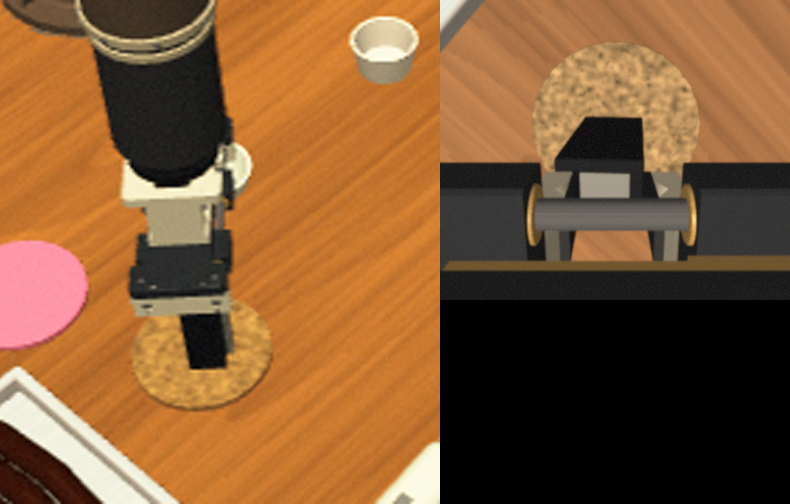

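```bash
cat >> h.py <<'E'
def proj(s,P):
    R=Ro.from_euler("xyz",s["attitude"],degrees=True).inv(); c=R.apply(np.array(P)-np.array(s["position"]))
    return np.c_[c[:,0]/c[:,2]*s["fx"]+s["cx"],c[:,1]/c[:,2]*s["fy"]+s["cy"]]
E
python3 - <<'E'
from h import *
s=snapshot("wrist"); o=get_obs(); print(o["clock"],o["opening"],o["gripper_force"],o["force"],o["joint_pos"].round(2))
Rt=Ro.from_euler("xyz",o["orientation"],degrees=True); p=o["tool_pos"]
for z in(.108,.008):
    q=np.array([[x,y,0] for x,y in((-.017,-.022),(-.017,.022),(.017,.022),(.017,-.022))]); W=p+Rt.apply(q); W[:,2]=z
    print(z,(proj(s,W)-[150,100]).round(0).tolist(),"-> viewed: +440 in x")
g=s["frame"][255:310,240:420].astype(int)
for r in range(258,312,6): print(r,s["frame"][r,255:365:4].mean(1).astype(int).tolist())
E
```

```text
13.9667 0.030206260428829235 6.7845565534662455 [-2.55171828  1.1448575  11.05528576] [-11.27  17.86 -19.98  -0.1  -51.98 -33.62]
0.108 [[129.0, 218.0], [215.0, 218.0], [218.0, 154.0], [127.0, 154.0]] -> viewed: +440 in x
0.008 [[144.0, 156.0], [200.0, 156.0], [201.0, 114.0], [143.0, 114.0]] -> viewed: +440 in x
258 [155, 144, 134, 32, 24, 27, 25, 25, 22, 26, 26, 20, 23, 22, 25, 23, 24, 25, 24, 24, 19, 19, 20, 3, 23, 150, 144, 156]
264 [159, 144, 108, 39, 36, 40, 42, 40, 41, 34, 35, 43, 39, 41, 37, 37, 35, 40, 38, 34, 39, 37, 35, 39, 35, 158, 155, 152]
270 [120, 139, 113, 47, 48, 46, 45, 35, 40, 36, 38, 37, 36, 35, 44, 37, 41, 36, 38, 43, 40, 37, 36, 37, 37, 135, 141, 154]
276 [118, 118, 119, 115, 116, 117, 115, 31, 19, 142, 154, 153, 154, 156, 156, 157, 156, 155, 155, 155, 156, 77, 34, 37, 31, 28, 22, 118]
282 [116, 114, 114, 114, 116, 117, 80, 23, 21, 142, 157, 152, 157, 155, 154, 156, 152, 154, 156, 156, 155, 73, 36, 34, 32, 21, 20, 74]
288 [115, 115, 118, 133, 129, 120, 29, 22, 19, 140, 153, 154, 156, 155, 151, 152, 154, 153, 159, 155, 154, 69, 40, 40, 26, 23, 18, 21]
294 [111, 115, 114, 117, 121, 107, 22, 20, 10, 141, 156, 155, 154, 155, 152, 156, 153, 156, 153, 152, 155, 65, 34, 36, 24, 29, 30, 26]
300 [54, 56, 52, 57, 57, 54, 54, 55, 59, 53, 55, 55, 56, 54, 56, 56, 58, 56, 55, 54, 55, 57, 53, 54, 57, 54, 54, 53]
306 [87, 88, 90, 89, 88, 89, 89, 89, 91, 90, 88, 91, 90, 90, 90, 93, 91, 90, 91, 89, 92, 88, 92, 89, 86, 89, 89, 89]
```

Request:
play_rows([
  [0,0,0,0,0,0],
  [0,0,0,0,0,0],
  [0,0,0,0,0,0],
  [0,0,0,0,0,0],
  [0,0,0,0,0,0],
  [0,0,0,0,0,0],
  [0,0,0,0,0,0],
], grip=6.8)

```text
clock: 14.55
tool_pos: [0.5038, -0.2953, 0.0881]
orientation: [-179.9, 0.2, -135.0]
force: [0.1, 0.2, 5.4]
opening: 0.0668
gripper_force: 2.9
```

```bash
python3 - <<'E'
from h import *
s=snapshot("wrist"); o=get_obs(); print(o["clock"],o["tool_pos"],o["orientation"],o["force"])
cv2.imwrite("pics/w6.png",cv2.resize(s["frame"][120:400,180:470,::-1],None,fx=2,fy=2,interpolation=cv2.INTER_CUBIC))
Rt=Ro.from_euler("xyz",o["orientation"],degrees=True); p=o["tool_pos"]
for z in(.108,.008):
    q=np.array([[x,y,0] for x,y in((-.017,-.022),(-.017,.022),(.017,.022),(.017,-.022))]); W=p+Rt.apply(q); W[:,2]=z
    print(z,((proj(s,W)-[180,120])*2).round(0).tolist())
snapshot("top");snapshot("scene")
for c in("scene","top"):
  for t in("pack_foot","pack"): print(c,t,[(np.round(d["position"],4).tolist(),round(d["score"],2)) for d in spot_point(c,t)])
E
```

```text
14.6 [ 0.50376094 -0.29528872  0.08805053] [-1.79911113e+02  1.76276971e-01 -1.34967870e+02] [-0.88171083 -1.63234231  6.89956197]
0.108 [[198.0, 397.0], [371.0, 397.0], [376.0, 269.0], [193.0, 269.0]]
0.008 [[228.0, 273.0], [340.0, 273.0], [342.0, 188.0], [226.0, 188.0]]
scene pack_foot [([0.5035, -0.292, 0.0141], 0.63), ([0.6836, 0.0004, -0.0016], 0.42)]
scene pack [([0.5034, -0.3154, 0.0611], 0.67)]
top pack_foot []
top pack [([0.5024, -0.3186, 0.0584], 0.53)]
```

View pics/w6.png

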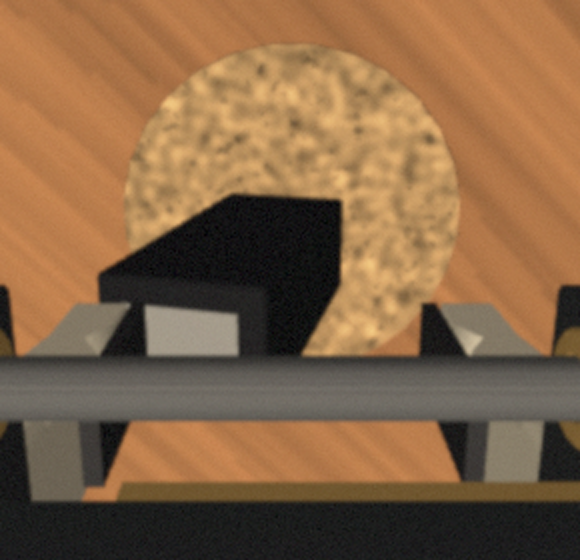

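```bash
python3 - <<'E'
from h import *
s=snapshot("wrist"); o=get_obs()
Rt=Ro.from_euler("xyz",o["orientation"],degrees=True); p=o["tool_pos"]
for y in(-.0335,.0335):
  for x in (.0095,-.0095):
    for z in (-.019,0,.019): print(x,y,z,((proj(s,p+Rt.apply([[x,y,z]]))-[180,120])*2).round(0).tolist())
E
```

```text
0.0095 -0.0335 -0.019 [[148.0, 297.0]]
0.0095 -0.0335 0 [[161.0, 273.0]]
0.0095 -0.0335 0.019 [[172.0, 253.0]]
-0.0095 -0.0335 -0.019 [[152.0, 368.0]]
-0.0095 -0.0335 0 [[164.0, 338.0]]
-0.0095 -0.0335 0.019 [[175.0, 313.0]]
0.0095 0.0335 -0.019 [[421.0, 297.0]]
0.0095 0.0335 0 [[407.0, 273.0]]
0.0095 0.0335 0.019 [[396.0, 253.0]]
-0.0095 0.0335 -0.019 [[417.0, 368.0]]
-0.0095 0.0335 0 [[404.0, 338.0]]
-0.0095 0.0335 0.019 [[394.0, 313.0]]
```

The view shows the pack leaning towards the left finger, with the finger's tip resting on the head. So the fingers end higher than I assumed. I'll ease the pack back upright and then lift.

Request:
play_rows([
  [0,0.2,0,0,0,0],
  [0,0.2,-0.05,0,0,0],
  [0,0.2,-0.05,0,0,0],
  [0,0.2,-0.05,0,0,0],
  [0,0.2,-0.03,0,0,0],
  [0,0.2,-0.03,0,0,0],
  [0,0.2,-0.03,0,0,0],
  [0,0.2,-0.02,0,0,0],
  [0,0.2,-0.02,0,0,0],
  [0,0.2,0,0,0,0],
])

```text
clock: 15.78
tool_pos: [0.488, -0.2802, 0.0893]
orientation: [179.9, 0.1, -135.0]
force: [0.5, 0.5, 0.7]
opening: 0.0678
gripper_force: 0.0
```

```bash
python3 - <<'E'
from h import *
o=get_obs(); print(o["clock"],o["tool_pos"],o["force"],o["gripper_force"])
snapshot("scene");snapshot("top")
for c in("scene","top"):
  for t in("pack_foot","pack"): print(c,t,[(np.round(d["position"],4).tolist(),round(d["score"],2)) for d in spot_point(c,t)])
E
```

```text
15.7833 [ 0.4880313  -0.28020126  0.0892644 ] [0.53671753 0.49066172 0.68819844] 0.0
scene pack_foot [([0.5019, -0.2916, 0.0085], 0.84)]
scene pack [([0.492, -0.3067, 0.0591], 0.82)]
top pack_foot []
top pack [([0.4916, -0.3048, 0.0586], 0.62)]
```

Request:
play_rows([
  [0,0,-1,0,0,0],
  [0,0,-2,0,0,0],
  [0,0,-2,0,0,0],
  [0,-1,-2,0,0,0],
  [0,-1.1,-2,0,0,0],
  [0,0,0,0,0,0],
  [0,0,0,0,0,0],
])

```text
clock: 16.67
tool_pos: [0.5044, -0.2961, 0.1815]
orientation: [-179.9, 0.2, -135.0]
force: [-0.5, -0.6, -1.0]
opening: 0.0682
gripper_force: 0.0
```

```bash
python3 - <<'E'
from h import *
s=snapshot("wrist"); o=get_obs(); print(o["clock"],o["tool_pos"],o["orientation"],s["position"])
f=s["frame"]; g=f.astype(int); mx=g.max(2)
Rt=Ro.from_euler("xyz",o["orientation"],degrees=True)
m=(mx<90).astype(np.uint8); m[262:]=0; m[:,:240]=0; m[:,400:]=0
n,l,st,ce=cv2.connectedComponentsWithStats(m); i=1+np.argmax(st[1:,4]); print(st[i])
# full column/row profiles
x0,y0,w,h,_=st[i]
for r in range(y0,262,6): 
    c=np.nonzero(l[r]==i)[0]; print(r,c.min(),c.max(),end="; ")
uc=x0+w//2-17; print(uc,mx[y0:272,x0+int(w*.2)].tolist())
E
```

```text
16.7167 [ 0.50337429 -0.2956122   0.18019225] [ 1.79975379e+02  1.68172901e-01 -1.35012964e+02] [ 0.45610411 -0.34484032  0.36011318]
[ 297  198   57   63 2229]
198 307 325; 204 302 347; 210 300 350; 216 298 352; 222 297 353; 228 297 353; 234 297 353; 240 297 353; 246 297 353; 252 298 353; 258 298 353; 308 [88, 39, 24, 13, 16, 14, 20, 14, 12, 15, 17, 21, 21, 13, 17, 19, 15, 16, 21, 14, 27, 43, 49, 47, 51, 45, 44, 51, 76, 130, 161, 167, 170, 170, 168, 168, 172, 169, 171, 170, 169, 168, 168, 169, 168, 167, 167, 166, 166, 167, 168, 167, 166, 166, 156, 109, 56, 41, 38, 35, 39, 53, 104, 144, 160, 160, 169, 178, 181, 180, 179, 179, 180, 179]
```

```bash
python3 - <<'E'
from h import *
s=snapshot("wrist")
P=ray(s,[325,325,325,296.5,353.5],[239.1,218.5,259.8,239,239],.108); print(P.round(4), np.linalg.norm(P[1]-P[2]),np.linalg.norm(P[3]-P[4]))
c=P[[1,2]].mean(0); o=get_obs(); print(c,o["tool_pos"]); rows([c[0],c[1],.060],[180,0,-135],5)
E
```

```text
[[ 0.502  -0.2935  0.108 ]
 [ 0.4909 -0.3048  0.108 ]
 [ 0.5136 -0.2819  0.108 ]
 [ 0.5172 -0.3088  0.108 ]
 [ 0.4868 -0.2784  0.108 ]] 0.03228423255825601 0.042948003185121784
[ 0.50225609 -0.29333693  0.108     ] [ 0.5028323  -0.29538456  0.17947266]
n 5 row [-0.018, 0.035, 2.39] [0.018, 0.026, -0.002]
```

Request:
play_rows([
  [-0.05,0.09,2,0,0,0],
  [-0.05,0.09,2.5,0,0,0],
  [0,0,2.5,0,0,0],
  [0,0,2,0,0,0],
  [0,0,1.5,0,0,0],
  [0,0,0.9,0,0,0],
  [0,0,0.3,0,0,0],
  [0,0,0,0,0,0],
])

```text
clock: 17.43
tool_pos: [0.5023, -0.2932, 0.062]
orientation: [179.9, 0.1, -135.0]
force: [-0.2, 0.3, 0.3]
opening: 0.0682
gripper_force: 0.0
```

Request:
play_rows([
  [0,0,0,0,0,0],
  [0,0,0,0,0,0],
  [0,0,0,0,0,0],
  [0,0,0,0,0,0],
  [0,0,0,0,0,0],
  [0,0,0,0,0,0],
  [0,0,0,0,0,0],
], grip=4.0)

```text
clock: 18.02
tool_pos: [0.5033, -0.2935, 0.0635]
orientation: [-180.0, 0.2, -135.0]
force: [-0.4, 2.3, 5.9]
opening: 0.0441
gripper_force: 30.0
```

Request:
play_rows([
  [0,0,-0.3,0,0,0],
  [0,0,-1.5,0,0,0],
  [0,0,-3,0,0,0],
  [0,0,-4,0,0,0],
  [0,0,-4,0,0,-3],
  [0,0,-3,0,0,-6],
  [0,0,0,0,0,-7],
  [0,0,0,0,0,-7],
  [0,0,0,0,0,-7],
  [0,0,0,0,0,-7],
  [0,0,0,0,0,-7],
  [0,0,0,0,0,-7],
  [0,0,0,0,0,-7],
  [0,0,0,0,0,-7],
  [0,0,0,0,0,-7],
  [0,0,0,0,0,-7],
  [0,0,0,0,0,-7],
  [0,0,0,0,0,-7],
  [0,0,0,0,0,-7],
  [0,0,0,0,0,-7],
])

```text
clock: 19.68
tool_pos: [0.5023, -0.2935, 0.2201]
orientation: [-179.9, 0.1, -27.7]
force: [-0.6, -0.1, -2.1]
opening: 0.0441
gripper_force: 30.0
```

Request:
play_rows([
  [0,0,0,0,0,-7],
  [0,0,0,0,0,-7],
  [0,0,0,0,0,-7],
  [0,0,0,0,0,-7],
  [0,0,0,0,0,-7],
  [0,0,0,0,0,-7],
  [0,0,0,0,0,-7],
  [0,0,0,0,0,-7],
  [0,0,0,0,0,0],
  [0,0,0,0,0,0],
])

```text
clock: 20.52
tool_pos: [0.5024, -0.2936, 0.2203]
orientation: [-179.9, -0.1, 27.8]
force: [0.2, 0.6, -2.9]
opening: 0.0439
gripper_force: 30.0
```

```bash
python3 - <<'E'
from h import *
o=get_obs(); print(o["clock"],o["tool_pos"],o["orientation"],o["joint_pos"].round(1),o["force"],o["opening"])
rows([.438,.232,.25],[180,0,28],14)
E
```

```text
20.5167 [ 0.50243718 -0.29357311  0.22030279] [-1.79869929e+02 -8.19523544e-02  2.77822167e+01] [-11.2  11.4 -10.1  -0.2 -68.5 129. ] [ 0.22052698  0.57209626 -2.88971168] 0.043935227577598455
n 14 row [1.349, -3.534, -0.207] [-0.009, -0.006, -0.016]
```

Request:
play_rows([
  [0.7,-1.8,-0.21,0,0,0],
  [1.35,-3.53,-0.21,0,0,0],
  [1.35,-3.53,-0.21,0,0,0],
  [1.35,-3.53,-0.21,0,0,0],
  [1.35,-3.53,-0.21,0,0,0],
  [1.35,-3.53,-0.21,0,0,0],
  [1.35,-3.53,-0.21,0,0,0],
  [1.35,-3.53,-0.21,0,0,0],
  [1.35,-3.53,-0.21,0,0,0],
  [1.35,-3.53,-0.21,0,0,0],
  [1.35,-3.53,-0.21,0,0,0],
  [1.35,-3.53,-0.21,0,0,0],
  [1.35,-3.53,-0.21,0,0,0],
  [1.35,-3.53,-0.21,0,0,0],
  [0.7,-1.8,-0.1,0,0,0],
  [0,0,0,0,0,0],
  [0,0,0,0,0,0],
])

```text
clock: 21.93
tool_pos: [0.4371, 0.2331, 0.2519]
orientation: [-179.9, -0.1, 27.9]
force: [-0.2, -0.1, -2.9]
opening: 0.0436
gripper_force: 30.0
```

```bash
python3 - <<'E'
from h import *
s=snapshot("wrist"); o=get_obs(); print(o["clock"],o["tool_pos"],o["orientation"])
for t in("charger","bay_floor","start_top","pack_foot"): print(t,[(np.round(d["position"],4).tolist(),round(d["score"],2)) for d in spot_point("wrist",t)])
f=s["frame"]; cv2.imwrite("pics/w7.png",cv2.resize(f[40:300,180:500,::-1],None,fx=2.4,fy=2.2,interpolation=cv2.INTER_CUBIC)); np.savez("w7.npz",**s)
E
```

```text
21.9833 [0.43715008 0.23217418 0.25188593] [-1.79929270e+02 -5.74709186e-02  2.79092901e+01]
charger [([0.5075, 0.2728, -0.0013], 0.76)]
bay_floor [([0.5093, 0.2727, 0.0133], 0.7)]
start_top [([0.5544, 0.214, 0.0723], 0.82), ([0.335, 0.4172, 0.0004], 0.27)]
pack_foot []
```

View pics/w7.png

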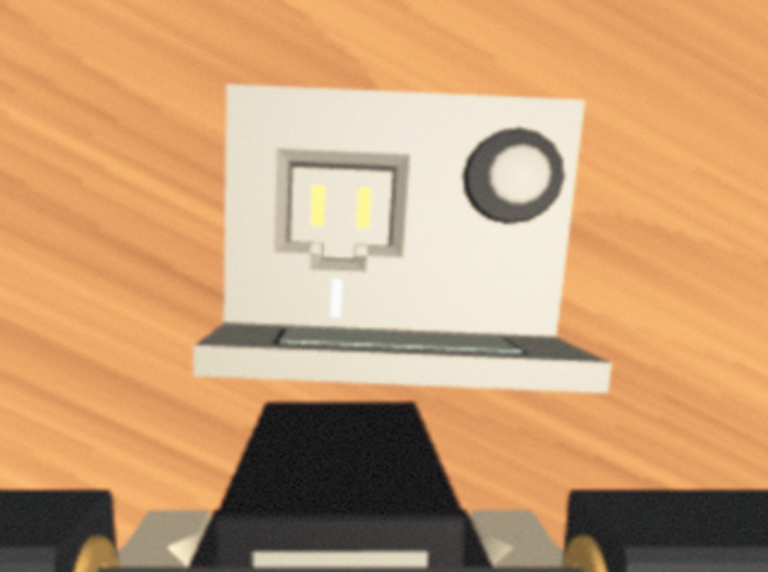

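The picture shows the charger square on: the bay mouth runs from (276,149) to (409,256), its notch points at the panel, and the button top is at (520,174). The held pack's foot edge runs from (267,403) to (415,403). I'll fit the poses from these corners.

```bash
python3 - <<'E'
from h import *
from scipy.optimize import least_squares
z=np.load("w7.npz"); s={k:z[k] for k in z}
px=lambda X,Y:((X+.5)/2.4-.5+180,(Y+.5)/2.2-.5+40)
L=[((228,85),(50,50,55)),((584,100),(50,-100,55)),((556,335),(-58,-100,55)),((224,322),(-58,50,55)),
   ((279,149),(23.5,28.5,55)),((409,155),(23.5,-28.5,55)),((403,257),(-23.5,-28.5,55)),((275,249),(-23.5,28.5,55)),((521,174),(15,-72,73))]
U=np.array([px(*a) for a,_ in L]); C=np.array([c for _,c in L])/1000
def W(p): return Ro.from_euler("z",p[2],degrees=True).apply(C)+[p[0],p[1],0]
r=least_squares(lambda p:(proj(s,W(p))-U).ravel(),[.509,.271,28],x_scale=[.01,.01,1],loss="soft_l1")
print(r.x,(proj(s,W(r.x))-U).round(1).tolist())
P=np.vstack([ray(s,*px(*a),h) for a,h in(((267,403),.1964),((415,403),.1964),((211,515),.2964),((467,515),.2964))])
R=Ro.from_euler("xyz",[180,0,27.9],degrees=True); T=np.array([.438,.2323,.2519])
print("pack corners in tool frame (mm)",(R.inv().apply(P-T)*1000).round(1).tolist())
print("rel charger yaw check")
E
```

```text
[ 0.51044007  0.27135074 25.38073167] [[-0.2, -0.3], [0.3, -0.0], [0.1, 0.2], [0.5, -0.1], [-0.7, -0.4], [0.7, -0.5], [0.2, 0.1], [-0.1, 1.3], [-0.9, 0.3]]
pack corners in tool frame (mm) [[16.9, -22.1, 55.5], [17.0, 20.7, 55.5], [17.5, -23.1, -44.5], [17.5, 21.2, -44.5]]
rel charger yaw check
```

```bash
python3 - <<'E'
from h import *
o=get_obs(); rows([.5107,.2707,.25],[180,0,25.4],5)
E
```

```text
n 5 row [1.66, -0.044, 0.047] [-0.018, -0.022, 0.497]
```

Request:
play_rows([
  [1.66,-0.04,0.05,0,0,0.5],
  [1.66,-0.04,0.05,0,0,0.5],
  [1.66,-0.04,0.05,0,0,0.5],
  [1.66,-0.04,0.05,0,0,0.5],
  [1.66,-0.04,0.05,0,0,0.5],
  [0,0,2.5,0,0,0],
  [0,0,3.5,0,0,0],
  [0,0,3,0,0,0],
  [0,0,2,0,0,0],
  [0,0,0,0,0,0],
  [0,0,0,0,0,0],
  [0,0,0,0,0,0],
])

```text
clock: 23.18
tool_pos: [0.5119, 0.272, 0.1416]
orientation: [-179.9, -0.2, 25.5]
force: [0.7, 0.9, -1.5]
opening: 0.0437
gripper_force: 30.0
```

```bash
python3 - <<'E'
from h import *
for k in range(3):
    snapshot("wrist"); o=get_obs(); print(o["clock"],o["tool_pos"],o["orientation"],o["force"])
rows([.5107,.2707,.1305],[180,0,25.4],1)
E
```

```text
23.2333 [0.51197913 0.27238482 0.14199745] [-179.87794684   -0.28674312   25.49535096] [-0.16607991  0.14927004 -1.58969505]
23.2833 [0.51186064 0.27246571 0.14200469] [-179.86416721   -0.29482353   25.50065735] [ 0.0073609  -0.37437573 -2.06030375]
23.3333 [0.51164487 0.27247919 0.14184251] [-179.85854415   -0.28415134   25.50586089] [ 0.01881798  0.24930358 -2.22179142]
n 1 row [-0.168, 0.123, 1.133] [-0.142, -0.284, 0.106]
```

Request:
play_rows([
  [-0.16,0.12,1.1,-0.14,-0.28,0.1],
  [0,0,1,0,0,0],
  [0,0,0.7,0,0,0],
  [0,0,0.5,0,0,0],
  [0,0,0.4,0,0,0],
  [0,0,0,0,0,0],
  [0,0,0,0,0,0],
])

```text
clock: 23.92
tool_pos: [0.5096, 0.27, 0.1025]
orientation: [179.9, 0.2, 25.4]
force: [-0.2, 0.2, -1.4]
opening: 0.0439
gripper_force: 30.0
```

Request:
play_rows([
  [0,0,0.4,0,0,0],
  [0,0,0.5,0,0,0],
  [0,0,0.5,0,0,0],
  [0,0,0.5,0,0,0],
  [0,0,0.5,0,0,0],
  [0,0,0.3,0,0,0],
  [0,0,0,0,0,0],
])

```text
clock: 24.5
tool_pos: [0.5093, 0.2698, 0.0749]
orientation: [179.9, 0.2, 25.4]
force: [-1.4, 1.2, -2.2]
opening: 0.0439
gripper_force: 30.0
```

Request:
play_rows([
  [0,0,0.2,0,0,0],
  [0,0,0.15,0,0,0],
  [0,0,0.15,0,0,0],
  [0,0,0.1,0,0,0],
  [0,0,0,0,0,0],
  [0,0,0,0,0,0],
])

```text
clock: 25.0
tool_pos: [0.5099, 0.2701, 0.0705]
orientation: [179.9, 0.1, 25.4]
force: [-2.3, -0.2, 3.8]
opening: 0.0436
gripper_force: 30.0
```

Request:
play_rows([
  [0,0,0.1,0,0,0],
  [0,0,0.1,0,0,0],
  [0,0,0,0,0,0],
  [0,0,0,0,0,0],
])

```text
clock: 25.33
tool_pos: [0.5105, 0.2703, 0.0704]
orientation: [179.9, 0.0, 25.5]
force: [-6.2, -1.9, 18.6]
opening: 0.0443
gripper_force: 30.0
```

Request:
play_rows([
  [0,0,-0.1,0,0,0],
  [0,0,0,0,0,0],
  [0,0,0,0,0,0],
  [0,0,0,0,0,0],
  [0,0,0,0,0,0],
  [0,0,0,0,0,0],
], grip=6.4)

```text
clock: 25.83
tool_pos: [0.5096, 0.2698, 0.0686]
orientation: [179.9, 0.2, 25.4]
force: [0.2, 0.2, 0.4]
opening: 0.0638
gripper_force: 0.0
```

Request:
play_rows([
  [0,0,-1,0,0,0],
  [0,0,-2,0,0,0],
  [0,0,-3,0,0,0],
  [0,0,-3,0,0,0],
  [0,0,-2,0,0,0],
  [0,0,0,0,0,0],
  [0,0,0,0,0,0],
])

```text
clock: 26.42
tool_pos: [0.5106, 0.2708, 0.181]
orientation: [-180.0, -0.0, 25.4]
force: [0.8, -0.4, -0.6]
opening: 0.064
gripper_force: 0.0
```

```bash
python3 - <<'E'
from kin import *
o=get_obs(); print(o["clock"],o["tool_pos"],o["orientation"],o["joint_pos"].round(1),o["force"])
for t in ([.6031-.004,.2357-.002,.1805],[.599,.2338,.045]):
    q,e=ik(np.array(t),[180,0,-64.6],o["joint_pos"]); print(q.round(1),e)
rows([.599,.2338,.175],[180,0,-64.6],13)
snapshot("scene");snapshot("top")
for c in("scene","top"):
  for t in("pack_foot","pack","start_top"): print(c,t,[(np.round(d["position"],4).tolist(),round(d["score"],2)) for d in spot_point(c,t)])
E
```

```text
26.4167 [0.51055045 0.27081317 0.18096117] [-1.79980337e+02 -1.92727202e-02  2.54190521e+01] [ 47.3  12.5 -14.1  -0.  -63.4  68.1] [ 0.81925494 -0.42609908 -0.59065184]
[ 38.7  18.5  -5.8   0.  -65.7 -13.3] 1.021405182655144e-14
[ 38.7  25.5 -14.6  -0.  -49.9 -13.3] 5.773159728050814e-14
n 13 row [0.813, 0.094, 0.046] [-0.002, 0.0, 6.925]
scene pack_foot [([0.5132, 0.2715, 0.0159], 0.75), ([0.3597, 0.0977, -0.003], 0.42), ([0.5119, 0.271, 0.0082], 0.3)]
scene pack [([0.5273, 0.2803, 0.0643], 0.66)]
scene start_top [([0.5549, 0.2107, 0.0745], 0.5)]
top pack_foot [([0.5094, 0.2726, 0.0169], 0.71)]
top pack [([0.5255, 0.2758, 0.063], 0.53)]
top start_top [([0.5563, 0.2149, 0.0767], 0.55)]
```

Request:
play_rows([
  [0.82,0.1,0,0,0,6.92],
  [0.82,0.1,0,0,0,6.92],
  [0.82,0.1,0,0,0,6.92],
  [0.82,0.1,0,0,0,6.92],
  [0.82,0.1,0,0,0,6.92],
  [0.82,0.1,0,0,0,6.92],
  [0.82,0.1,0,0,0,6.92],
  [0.82,0.1,0,0,0,6.92],
  [0.82,0.1,0,0,0,6.92],
  [0.82,0.1,0,0,0,6.92],
  [0.82,0.1,0,0,0,6.92],
  [0.82,0.1,0,0,0,6.92],
  [0.82,0.1,0,0,0,6.92],
  [0,0,0,0,0,0],
  [0,0,0,0,0,0],
], grip=8.76)

```text
clock: 28.07
tool_pos: [0.599, 0.232, 0.1783]
orientation: [179.8, -0.1, -64.4]
force: [-0.6, -0.4, 0.4]
opening: 0.0876
gripper_force: 0.0
```

```bash
python3 - <<'E'
from kin import *
s=snapshot("wrist"); o=get_obs(); print(o["clock"],o["tool_pos"],o["orientation"],o["opening"])
cv2.imwrite("pics/w8.png",s["frame"][:,:,::-1])
print([(np.round(d["position"],4).tolist(),round(d["score"],2)) for d in spot_point("wrist","start_top")])
rows([.6,.2342,.07],[180,0,-64.6],5)
E
```

```text
28.1167 [0.59885512 0.23234482 0.17844321] [ 1.79801044e+02 -5.22743937e-02 -6.43247985e+01] 0.08762931886538686
[([0.5538, 0.2115, 0.0765], 0.92)]
n 5 row [-0.021, -0.04, 2.171] [0.038, -0.011, 0.054]
```

View pics/w8.png

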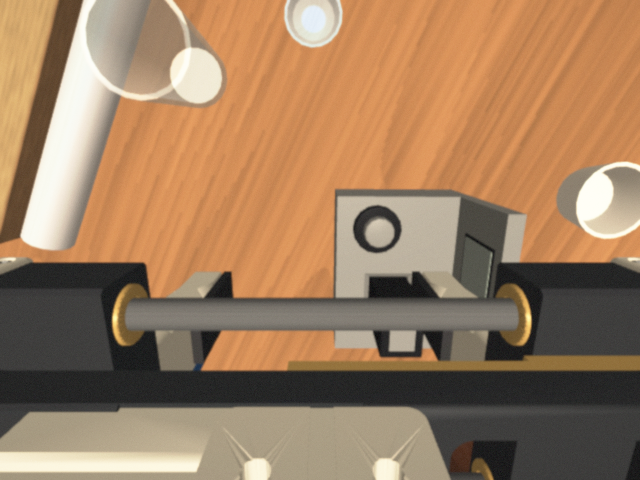

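The wrist view shows the button at (377,230), the pack in the bay at (400,300), and the right finger at (430,275), which will come down on the button.

Request:
play_rows([
  [-0.05,-0.1,2,0,0,0.1],
  [-0.05,-0.1,3,0,0,0.1],
  [0,0,3,0,0,0],
  [0,0,2.3,0,0,0],
  [0,0,1.2,0,0,0],
  [0,0,0.4,0,0,0],
  [0,0,0,0,0,0],
  [0,0,0,0,0,0],
])

```text
clock: 28.83
tool_pos: [0.6009, 0.2345, 0.061]
orientation: [179.9, -0.1, -64.7]
force: [-0.0, -0.2, 1.0]
opening: 0.088
gripper_force: 0.0
```

Request:
play_rows([
  [0,0,0.25,0,0,0],
  [0,0,0.25,0,0,0],
  [0,0,0.25,0,0,0],
  [0,0,0,0,0,0],
  [0,0,0,0,0,0],
])

```text
clock: 29.25
tool_pos: [0.6011, 0.2345, 0.0533]
orientation: [180.0, -0.0, -64.7]
force: [1.8, 1.7, 3.9]
opening: 0.0875
gripper_force: 1.9
```

Request:
play_rows([
  [0,0,0.2,0,0,0],
  [0,0,0.2,0,0,0],
  [0,0,0.2,0,0,0],
  [0,0,0,0,0,0],
  [0,0,0,0,0,0],
])

```text
clock: 29.67
tool_pos: [0.6014, 0.2346, 0.0509]
orientation: [-179.9, -0.1, -64.7]
force: [-6.8, 1.3, 32.5]
opening: 0.0877
gripper_force: 16.3
```

Request:
play_rows([
  [0,0,-0.25,0,0,0],
  [0,0,0,0,0,0],
  [0,0,0,0,0,0],
])

```text
clock: 29.92
tool_pos: [0.6012, 0.2345, 0.0513]
orientation: [-180.0, -0.1, -64.7]
force: [-1.3, 1.9, 16.2]
opening: 0.0876
gripper_force: 8.5
```

Request:
play_rows([
  [0,0,-0.25,0,0,0],
  [0,0,0,0,0,0],
  [0,0,0,0,0,0],
])

```text
clock: 30.17
tool_pos: [0.601, 0.2344, 0.0521]
orientation: [180.0, -0.0, -64.7]
force: [3.0, 2.5, 4.6]
opening: 0.0877
gripper_force: 2.3
```

Request:
play_rows([
  [0,0,-0.2,0,0,0],
  [0,0,0,0,0,0],
  [0,0,0,0,0,0],
])

```text
clock: 30.42
tool_pos: [0.6001, 0.2338, 0.0533]
orientation: [179.8, -0.1, -64.7]
force: [2.4, 1.7, 4.0]
opening: 0.0874
gripper_force: 1.9
```

Request:
play_rows([
  [0,0,-0.2,0,0,0],
  [0,0,0,0,0,0],
  [0,0,0,0,0,0],
])

```text
clock: 30.67
tool_pos: [0.5997, 0.2335, 0.055]
orientation: [179.8, -0.1, -64.8]
force: [2.2, 0.2, 2.7]
opening: 0.088
gripper_force: 1.4
```

Request:
play_rows([
  [0,0,-0.2,0,0,0],
  [0,0,0,0,0,0],
  [0,0,0,0,0,0],
])

```text
clock: 30.92
tool_pos: [0.5995, 0.2334, 0.057]
orientation: [179.8, -0.1, -64.8]
force: [0.0, 0.4, 2.2]
opening: 0.0876
gripper_force: 0.8
```

The force curve shows a spring zone of about 6 mm and then a hard stop, so the button went fully down. I'll retreat and verify.

Request:
play_rows([
  [0,0,-0.5,0,0,0],
  [0,0,-1.5,0,0,0],
  [0,0,-3,0,0,0],
  [0,0,-4,0,0,0],
  [0,0,-4,0,0,0],
  [0,0,-3,0,0,0],
  [0,0,0,0,0,0],
  [0,0,0,0,0,0],
  [0,0,0,0,0,0],
])

```text
clock: 31.67
tool_pos: [0.5996, 0.2338, 0.2167]
orientation: [179.8, -0.0, -64.8]
force: [-0.3, -0.6, -0.5]
opening: 0.0876
gripper_force: 0.0
```

```bash
python3 - <<'E'
from h import *
for c in("scene","top","wrist"):
  snapshot(c)
  for t in(["pack_foot","pack","start_top","ramekin","sauce_cup","tumbler","can","pepper_mill","spoon","carver"] if c=="scene" else ["pack_foot","pack","start_top"]): print(c,t,[(np.round(d["position"],4).tolist(),round(d["score"],2)) for d in spot_point(c,t)[:1]])
o=get_obs(); print(o["clock"],o["force"],o["tool_pos"])
E
```

```text
scene pack_foot [([0.5124, 0.2708, 0.0125], 0.81)]
scene pack [([0.5261, 0.278, 0.0691], 0.76)]
scene start_top [([0.5547, 0.215, 0.0754], 0.62)]
scene ramekin [([0.3608, 0.0971, -0.0025], 0.58)]
scene sauce_cup [([0.3629, -0.1558, 0.0011], 0.96)]
scene tumbler [([0.7592, 0.1664, 0.0023], 0.72)]
scene can [([0.6741, 0.4456, 0.003], 0.58)]
scene pepper_mill [([0.3361, 0.4165, 0.0015], 0.96)]
scene spoon [([0.6817, -0.0006, 0.0017], 0.93)]
scene carver [([0.7547, -0.2421, 0.0046], 0.83)]
top pack_foot [([0.511, 0.2682, 0.0173], 0.76)]
top pack [([0.526, 0.2772, 0.0625], 0.63)]
top start_top [([0.3622, 0.0978, 0.0022], 0.62)]
wrist pack_foot [([0.5085, 0.2695, 0.0153], 0.65)]
wrist pack [([0.5258, 0.2799, 0.0653], 0.95)]
wrist start_top [([0.5538, 0.2159, 0.0747], 0.68)]
32.6167 [-0.29534552 -0.09194652 -1.51939409] [0.60043005 0.23416396 0.21732943]
```

Everything checks out: the pack is home, the button is back up, and the bystanders haven't moved.

```bash
python3 -c "
from plant import *
print(close_job())"
```

```text
the job is handed in; nothing more can be done
None
```

I handed the job in at about 33 s: the pack stood on the cork coaster and was let go, then plugged fully home with the rib facing the panel, and the button was pressed to its stop and released. One slip: on my first try at taking the pack from the coaster, a finger came down on its head and tilted it about 15°. I eased it back upright there and regripped; the other objects measured within a few mm of their starting places.

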